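Swing out the prop leg of the work rest and lay the offcut on it

TASK

Set up the folding work rest: push its red prop leg out from beside the wooden beam until it meets the rubber button of the aluminium stop, press it home there with about 10 N for half a second (the stop must never get more than 20 N), and leave it touching the button. Then set the pine offcut down gently and level, bridging from the top of the beam to the round pad on the leg. Do not shift the pipe coupling or the tape measure.

Things in the scene. Friction and masses are not known exactly. Their poses are not given: they have to be found in the camera images.
- rest: Folding work rest, fixed. Origin on the bench, z up. Wooden beam with cork top: x -15 to +15 mm, y -60 to +20 mm, 90 mm high. Steel foot plate 5 mm thick, under the beam and under the stop (y -125 to -50, x -160 to +30 mm). Folded, the leg points along +y beside the beam; it swings out 79 to 102 degrees, as the stop is set, until it points roughly along -x.
- leg: Red prop leg on a vertical hinge. Origin on the hinge axis at bench height; y along the leg to its free end; it swings out towards its -x side (counter-clockwise from above). Bar 18 mm thick, 10 to 50 mm high, ends 100 mm from the hinge. Stands 0.15 to 0.5 rad out at the start. Stiff hinge: stays where left, takes 1 to 2 N at the pad to move. Push on its +x side, which faces the beam.
- hinge (a point): Point on the leg's hinge axis, 90 mm above the bench, 35 mm in front of the middle of the beam (rest frame x -35, y -30 mm). Once pushed home and released, the leg stays in light touch with the button (1 to 2 N).
- leg_pad (a point): Centre of the cork top of the round black pad post on the leg, 85 mm from the hinge axis, 90 mm above the bench; it moves with the leg. The post is 34 mm in diameter and 50 to 90 mm high, so fingers from above can push on its side.
- beam_top (a point): Point on the cork top of the beam, 90 mm above the bench, in the middle of its 30 mm thickness and level with the hinge along the beam; the offcut's beam end rests here.
- stop: Adjustable stop, fixed: aluminium block 36 (x) x 32 (y) x 45 mm. Origin at the centre of its underside, on the 5 mm plate; axes as the rest's. A rubber button (18 mm) on a screw sticks out in +y, 25 mm up; its tip is 28 to 50 mm from the block's centre, set anew each time and NOT measured. The leg's bar meets it about 85 mm from the hinge. It yields 1 mm per 8 N.
- coupling: Grey pipe coupling standing on end, 42 mm diameter, 45 mm high, loose bystander; origin at the centre of its underside.
- tape_measure: Yellow tape measure, 38 x 78 x 64 mm, loose bystander; origin at the centre of its underside.
- offcut: Pine offcut (loose, 38 mm thick, 68 mm tall, 140 mm long, about 0.16 kg) that stands on its narrow long edge on the bench. Origin at the middle of one of its two large faces (not the centre); y axis along its 140 mm length, x axis vertical (68 mm), z axis from the origin through its 38 mm thickness.
- offcut_mid (a point): Centre of the offcut, half-way up; same axes as offcut.

How it is judged:
By the outcome, as a careful person would: the job done as asked, in the order asked, and still so for the second after the job is handed in, with the robot touching nothing.
It also fails if it takes over 72 s, if anything falls off the work surface, if the arm or the gripper's body presses on something with over 40 N, if the wrist force passes 120 N, or if a joint passes its speed limit or range.

ROBOT

A 6-joint arm with a two-finger parallel gripper is mounted at the origin on the work surface; the furniture and walls round the work are solid. World frame = base frame: x ahead of the robot, y to its left, z up, the work surface at z = 0. Lengths are in m, angles in rad, forces in N, time in s.
With the tool pointing down it reaches from about 0.35 to 0.85 m from the base axis. Payload 8.1 kg.
Tool frame: the origin (TCP) lies midway between the tips of the shut fingers; the grasp point (between the pads) lies 19 mm behind it (robot.grip_point_offset is the distance from the TCP to the grasp point, in m); z points along the fingers, y is the line along which they close (so a half turn about z gives the same grasp; the last joint's range is limited). The gripper opens to 93 mm and grips with 3 to 60 N. Pads are 15 mm wide; open, the fingers measure 128 mm over their backs; the gripper's body (75 mm by 188 mm) begins 65 mm behind the grasp point.
Start: joints at [1.137, 0.13, 1.488, -0, 1.523, -0.085], TCP at [0.205, 0.564, 0.192] pointing down, gripper open.
Joint ranges: [-2.96, 2.96], [-0.89, 2.26], [0.02, 2.5], [-1.34, 4.48], [0, 2.73], [-2.66, 2.66]. Speed limits (rad/s): [2.39, 2.39, 2.79, 3.14, 3.14, 3.14].

INTERFACE

Orientations are given as a rotation vector (axis times angle).
In Python, from plant import robot, read_camera, job gives the robot as it stands.
- The arm moves only by the shell command python3 -m inch 'ROWS' [FORCE]. ROWS is JSON, one flat list of numbers, 5 for each row, row after row: the shift along the world's x, y, z in mm, then the turn about the world's z in degrees, then the opening in per cent of the stroke, from 0 (shut) to 100 (fully open). In form: [dx, dy, dz, yaw, hand, dx, dy, dz, yaw, hand, ...]. A call has 1 to 10 rows; each row is the pose to reach, as a shift and turn from the pose commanded when the call began; what a row does not reach only later rows make up. A row lasts 1/12 s, in which the tool goes at most 41.7 mm and 7.16 degrees, less where a joint would pass 70% of its speed; a pose out of reach is approached as far as the arm can. A call with a gripper value outside its range is refused whole. The fingers move at their own pace and stop on an object; FORCE is the grip in N (left out, the last holds). Time passes only in rows, so rows that repeat a pose let the fingers close. It gives the time, the measured TCP pose, the force, the opening and the grip force at its end, in the units of the state.
- robot.read_state(): the state, without advancing time (a new reading comes with each control period).
- read_camera(name): name is "scene" or "top" or "wrist"; returns a dict with "image" (384x512x3 uint8, blue, green, red), "K" (3x3 intrinsics, pixels), "extrinsics" (4x4, takes a point from world to camera coordinates); the wrist camera has in their place "mount" (4x4, takes a point from camera to tool coordinates, whose origin is the TCP and whose axes are the flange's). Camera axes: x right, y down, z forward; pixel columns grow to the right and rows downward; lengths in m; the calibration is good to about 2 mm. A picture is of the moment at which its call begins: read the wrist's pose just before it. There is no depth.
- job.close_job(): hands the job in; it is judged then, once.
The state is a dict: "t": time; "q": joint angles; "dq": joint speeds; "joint_torque": joint torques, N m; "tool_pos": TCP position; "orientation": TCP orientation; "force": force on the tool from outside, world axes, zero at the start; "wrist_torque": the same for the moment, N m; "opening": finger opening in m; "gripper_force": force on a finger pad.
Only numpy, scipy, OpenCV 4.12 (cv2) and the standard library are available. Lean on these libraries where they do the work, as an engineer would, in place of code of your own. Each camera call takes 0.05 s, during which the arm holds its last target. There are 200 camera calls.

## Working session

There is one attempt and no reset: what is moved stays moved. The work goes in short steps, Python scripts to look and compute and a shell command to move; the robot and the scene stay as the last step left them, time stands still between calls to the robot, and variables do not carry over. Pictures are saved under pics/ and viewed, at most 10 in all, crops included, and the job is handed in when it is done.

```bash
mkdir -p pics; ls; cat > h.py <<'E'
import numpy as np, cv2
from plant import robot, read_camera, job
def cast(c,uv,z):
    K,E=c["K"],np.array(c["extrinsics"]);R,t=E[:3,:3],E[:3,3]
    d=R.T@np.linalg.solve(K,[uv[0],uv[1],1.]);o=-R.T@t
    return o+d*(z-o[2])/d[2]
def proj(c,p):
    E=np.array(c["extrinsics"]);q=c["K"]@(E[:3,:3]@np.array(p)+E[:3,3]);return q[:2]/q[2]
E
python3 - <<'E'
from h import *
s=robot.read_state();print(s)
for n in("scene","top"):
    c=read_camera(n);cv2.imwrite(f"pics/{n}0.png",c["image"]);np.save(f"pics/{n}0.npy",c,allow_pickle=True)
    print(n,c["K"],np.array(c["extrinsics"]).round(3))
E
```

```text
pics
{'t': 0.0, 'q': array([ 1.13661124e+00,  1.31176517e-01,  1.48927149e+00, -9.89640432e-06,
        1.52296860e+00, -8.53816944e-02]), 'dq': array([ 0.00104185, -0.00064248,  0.00151059,  0.00176036,  0.00168152,
        0.00021477]), 'joint_torque': array([ 6.83760081e-04, -5.59829485e+01, -4.91767824e+01,  7.68968370e-02,
        3.55202460e-02, -1.74468059e-04]), 'tool_pos': array([0.20477996, 0.56332608, 0.19078258]), 'orientation': array([-5.45045227e-01, -3.09348328e+00,  2.77251929e-03]), 'force': array([ 0.00240185, -0.63949516,  0.87826352]), 'wrist_torque': array([-0.04874276,  0.05206166,  0.00692369]), 'gripper_force': 0.0, 'opening': 0.0931311879393486}
scene [[434.55629334   0.         258.84683517]
 [  0.         434.55629334 190.82923438]
 [  0.           0.           1.        ]] [[-0.458  0.889 -0.012  0.042]
 [ 0.776  0.394 -0.493 -0.403]
 [-0.433 -0.235 -0.87   1.171]
 [ 0.     0.     0.     1.   ]]
top [[457.7605856    0.         255.12208644]
 [  0.         457.7605856  189.57904355]
 [  0.           0.           1.        ]] [[ 0.017 -1.     0.009  0.168]
 [-0.983 -0.019 -0.181  0.469]
 [ 0.181 -0.005 -0.983  0.931]
 [ 0.     0.     0.     1.   ]]
```

View pics/scene0.png

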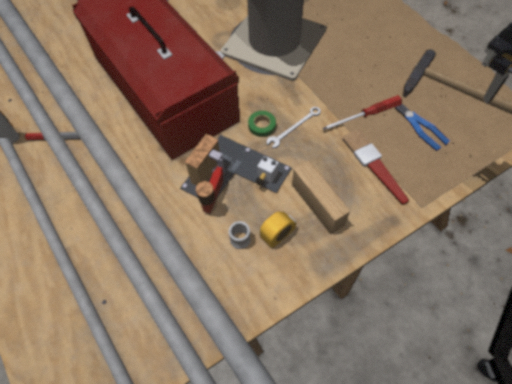

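View pics/top0.png

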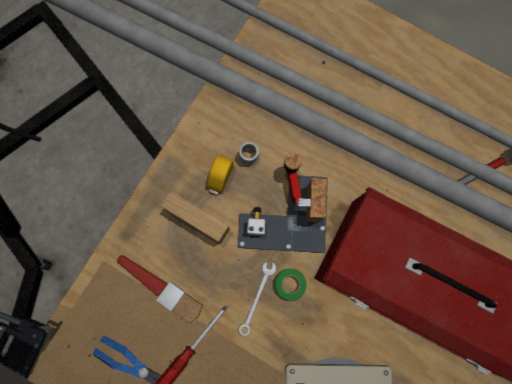

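The scene view shows the rest at about (230,170), the coupling at (240,233), the tape at (277,227) and the offcut at (320,198). In the top view the beam is at (318,198), the leg at (296,185), the stop at (256,226) and the offcut at (196,218). I'll zoom in on both.

```bash
python3 - <<'E'
from h import *
t=cv2.imread("pics/top0.png")[135:260,155:345];s=cv2.imread("pics/scene0.png")[125:250,170:360]
o=np.vstack([cv2.resize(x,None,fx=4,fy=4,interpolation=cv2.INTER_CUBIC)[:,:760] for x in(t,s)])
cv2.imwrite("pics/t1.png",o[:500]);cv2.imwrite("pics/s1.png",o[500:])
E
```

```text
(no output)
```

View pics/t1.png

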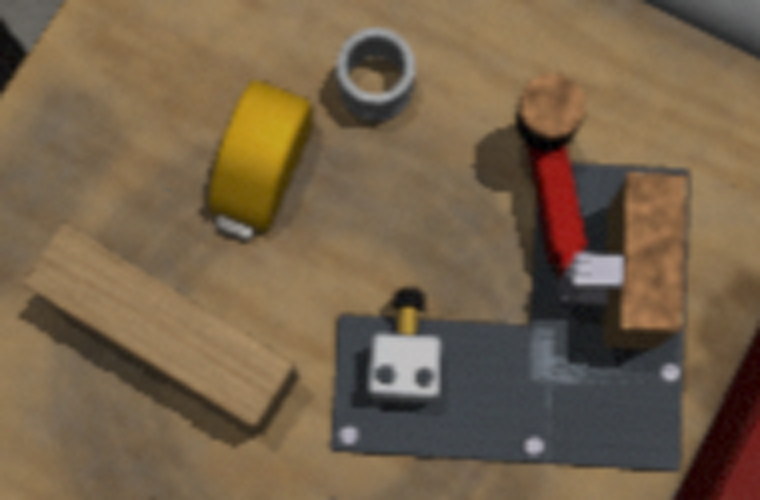

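View pics/s1.png

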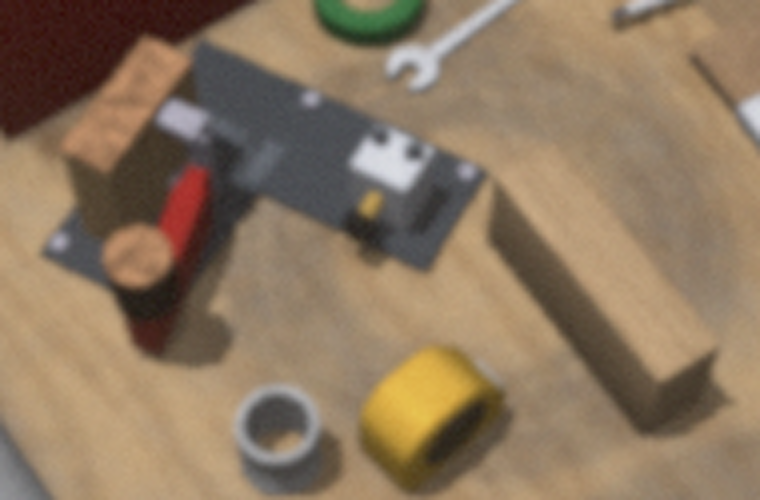

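The top crop gives these positions:

| Item | Top-crop pixels |
|---|---|
| Beam top | (626,173), (689,175), (683,330), (622,328) |
| Pad | (552,104) |
| Stop top | (374,336) to (438,395) |
| Button | (408,297) |
| Offcut top | (68,225), (298,367), (255,430), (25,283) |

In the scene crop the beam top is at (148,36), (193,68), (110,170), (63,146), the pad at (138,257), and the offcut runs (495,180) to (715,350).

```bash
python3 - <<'E'
from h import *
from scipy.optimize import least_squares
T=np.load("pics/top0.npy",allow_pickle=True).item();S=np.load("pics/scene0.npy",allow_pickle=True).item()
t=lambda a:[(155+(x+.5)/4-.5,135+(y+.5)/4-.5) for x,y in a]
s=lambda a:[(170+(x+.5)/4-.5,125+(y+.5)/4-.5) for x,y in a]
def show(n,c,px,z):
    P=np.array([cast(c,p,z) for p in px])[:,:2]*1000;print(n,P.round(1).tolist());return P
bt=show("beamT",T,t([(626,173),(689,175),(683,330),(622,328)]),.09)
bs=show("beamS",S,s([(63,146),(110,170),(193,68),(148,36)]),.09)
pl=show("plateT",T,t([(340,315),(334,450),(678,468)]),.005)
ps=show("plateS",S,s([(430,270),(487,175),(200,40)]),.005)
# rest fit
m=np.array([(-15,20),(15,20),(15,-60),(-15,-60)]);ms=np.array([(-15,20),(15,20),(15,-60),(-15,-60)])
mp=np.array([(-160,-50),(-160,-125),(30,-125)])
def fit(M,W):
    def f(p):
        c,q=np.cos(p[2]),np.sin(p[2]);return ((M@np.array([[c,q],[-q,c]]))+p[:2]-W).ravel()
    r=least_squares(f,[500,100,-1.57]);print("fit",r.x[:2].round(1),np.degrees(r.x[2]).round(2),np.abs(r.fun).max().round(1));return r.x
fit(m,bt);fit(mp,pl);fit(mp,ps)
# scene beam: order unknown - print; near-front corner matched by nearest
fit(np.vstack([m,mp]),np.vstack([bt,pl]))
show("pad",T,t([(552,104)]),.09);show("pad",S,s([(138,257)]),.09)
show("stopT",T,t([(374,336),(441,338),(438,395),(371,393)]),.05)
show("btn",T,t([(408,289)]),.039)
show("btnc",T,t([(408,300)]),.03)
show("coup",T,t([(376,69)]),.045);show("coupS",S,s([(278,422)]),.045)
show("tape",T,t([(262,84),(312,105),(268,228),(212,210)]),.064)
o=show("off",T,t([(68,225),(298,367),(255,430),(25,283)]),.068)
o2=show("offS",S,s([(500,180),(545,150),(717,350),(655,382)]),.068)
for q in(o,o2):print(q.mean(0),[np.linalg.norm(q[i]-q[(i+1)%4]).round(1) for i in range(4)])
print("offyaw",np.degrees(np.arctan2(*(o[1]-o[0])[::-1])),np.degrees(np.arctan2(*(o[2]-o[3])[::-1])),np.degrees(np.arctan2(*(o2[2]-o2[1])[::-1])),np.degrees(np.arctan2(*(o2[3]-o2[0])[::-1])))
st=robot.read_state();from scipy.spatial.transform import Rotation as R;print(R.from_rotvec(st["orientation"]).as_matrix().round(3))
# pipe heights: vertical? edge rays at several z
for z in(0,.1,.2,.3,.4):
    print(z,cast(T,(300,107),z).round(3),cast(T,(400,160),z).round(3),cast(S,(148,210),z).round(3),cast(S,(60,75),z).round(3))
E
```

```text
beamT [[483.3, 63.6], [482.8, 31.6], [403.6, 35.5], [404.0, 66.0]]
beamS [[481.6, 36.2], [483.2, 64.9], [410.2, 70.7], [403.0, 39.3]]
plateT [[419.0, 209.5], [345.6, 211.0], [339.3, 25.3]]
plateS [[418.5, 213.4], [349.8, 215.0], [341.0, 26.3]]
fit [463.4  48.5] -92.07 1.1
fit [464.8  48.7] -91.85 2.5
fit [466.8  51.9] -91.73 3.2
fit [463.8  48.4] -92.12 2.2
pad [[518.6, 101.3]]
pad [[519.9, 103.1]]
stopT [[402.5, 190.3], [402.1, 155.3], [372.4, 156.5], [372.8, 191.2]]
btn [[429.1, 172.9]]
btnc [[424.5, 172.7]]
coup [[547.4, 192.2]]
coupS [[549.1, 193.7]]
tape [[533.0, 251.8], [522.1, 225.2], [456.1, 246.3], [465.0, 275.6]]
off [[455.0, 349.2], [383.7, 228.5], [351.4, 249.4], [424.3, 369.7]]
offS [[387.4, 236.3], [360.3, 249.2], [428.1, 370.6], [457.5, 350.5]]
[403.60171184 299.16864009] [np.float64(140.1), np.float64(38.5), np.float64(140.7), np.float64(36.9)]
[408.32207409 301.66117813] [np.float64(30.0), np.float64(139.0), np.float64(35.6), np.float64(134.1)]
offyaw -120.55331587801038 -121.22739677913913 60.815420559844874 58.471526156114685
[[-0.94   0.342 -0.001]
 [ 0.342  0.94  -0.002]
 [ 0.    -0.002 -1.   ]]
0 [0.668 0.077 0.   ] [ 0.547 -0.149  0.   ] [ 0.579 -0.013  0.   ] [ 0.358 -0.438  0.   ]
0.1 [0.63  0.087 0.1  ] [ 0.522 -0.116  0.1  ] [0.611 0.037 0.1  ] [ 0.417 -0.337  0.1  ]
0.2 [0.593 0.098 0.2  ] [ 0.496 -0.082  0.2  ] [0.643 0.087 0.2  ] [ 0.475 -0.235  0.2  ]
0.3 [0.555 0.108 0.3  ] [ 0.47  -0.049  0.3  ] [0.674 0.137 0.3  ] [ 0.534 -0.133  0.3  ]
0.4 [0.517 0.119 0.4  ] [ 0.444 -0.016  0.4  ] [0.706 0.187 0.4  ] [ 0.593 -0.031  0.4  ]
```

The measurements agree. The rest is at about (464, 49.5) mm with yaw -92°. The hinge is at (435, 85.5) and the pad at (519, 102), 85.6 mm apart against 85 given. The button tip is at x≈429, so home is roughly 90° out. The offcut centre is at about (405, 300) with yaw 59°. Next I move beside the post with the fingers shut.

```bash
python3 -m inch '[215,-333,0,-59,0,215,-333,0,-59,0,215,-333,0,-59,0,215,-333,0,-59,0,215,-333,0,-59,0,215,-333,0,-59,0,215,-333,0,-59,0,215,-333,0,-59,0,215,-333,0,-59,0,215,-333,0,-59,0]'; python3 -m inch '[107,-167,0,0,0,107,-167,0,0,0,107,-167,0,0,0,107,-167,0,0,0,107,-167,0,0,0,107,-167,0,0,0,107,-167,0,0,0]'; python3 - <<'E'
from h import *
T=np.load("pics/top0.npy",allow_pickle=True).item();S=np.load("pics/scene0.npy",allow_pickle=True).item()
for z in (0,.05,.1,.15): print(z,"box",cast(T,(371,191),z).round(3),cast(T,(320,281),z).round(3),cast(S,(238,74),z).round(3),cast(S,(158,112),z).round(3),"pipe",cast(T,(315,135),z).round(3),cast(S,(148,210),z).round(3))
E
```

```text
t: 0.93
tool_pos: [0.4215, 0.2272, 0.1916]
orientation: [2.003, 2.419, -0.001]
force: [-0.4, 0.6, -0.3]
opening: 0.0313
gripper_force: 0.0
t: 1.52
tool_pos: [0.5272, 0.0623, 0.1911]
orientation: [-2.001, -2.42, 0.001]
force: [-0.2, 0.6, -0.0]
opening: 0.0009
gripper_force: 0.0
0 box [ 0.475 -0.081  0.   ] [0.277 0.034 0.   ] [ 0.149 -0.03   0.   ] [ 0.346 -0.144  0.   ] pipe [0.602 0.043 0.   ] [ 0.579 -0.013  0.   ]
0.05 box [ 0.466 -0.068  0.05 ] [0.278 0.041 0.05 ] [ 0.191 -0.004  0.05 ] [ 0.376 -0.111  0.05 ] pipe [0.587 0.05  0.05 ] [0.595 0.012 0.05 ]
0.1 box [ 0.457 -0.055  0.1  ] [0.278 0.049 0.1  ] [0.233 0.022 0.1  ] [ 0.406 -0.078  0.1  ] pipe [0.571 0.057 0.1  ] [0.611 0.037 0.1  ]
0.15 box [ 0.447 -0.042  0.15 ] [0.279 0.056 0.15 ] [0.276 0.048 0.15 ] [ 0.436 -0.045  0.15 ] pipe [0.555 0.064 0.15 ] [0.627 0.062 0.15 ]
```

```bash
python3 -m inch '[0,0,-40,0,0,0,0,-80,0,0,0,0,-110,0,0,0,0,-129,0,0,0,0,-129,0,0]'; python3 - <<'E'
from h import *
c=read_camera("top");cv2.imwrite("pics/t2.png",cv2.resize(c["image"][100:260,200:400],None,fx=4,fy=3.75))
s=robot.read_state();print(s["force"],s["tool_pos"])
E
```

```text
t: 1.93
tool_pos: [0.522, 0.0652, 0.0573]
orientation: [-1.991, -2.42, 0.009]
force: [-1.0, 0.3, -0.5]
opening: 0.0004
gripper_force: 0.0
[ 0.26638244 -0.93902395  0.7623764 ] [0.5239059  0.06508232 0.06025141]
```

View pics/t2.png

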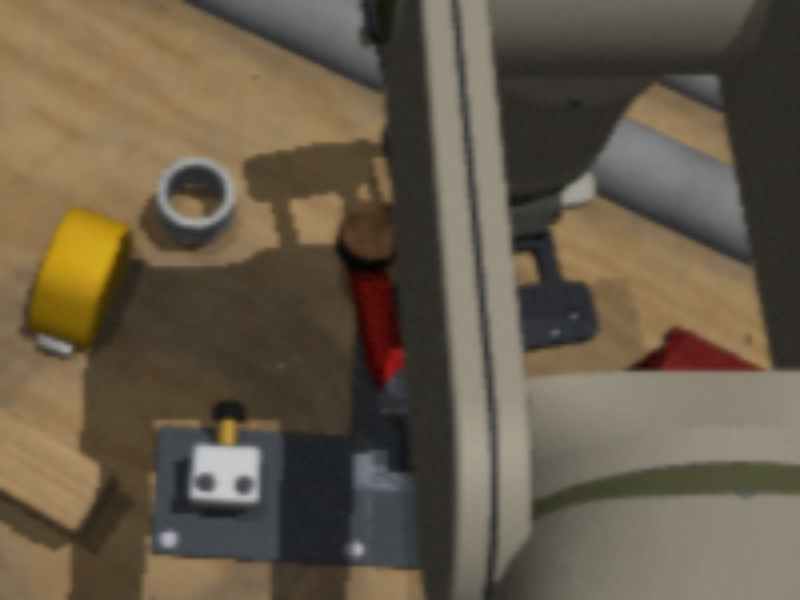

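The view shows the fingers between the beam and the pad post at (370,235), with the leg not yet disturbed. Now I sweep the leg out along its arc.

```bash
python3 -m inch '[-1,7,0,0,0,-3,14,0,0,0,-3,21,0,4,0,-3,28,0,9,0,-5,36,0,14,0,-6,43,0,19,0,-8,51,0,24,0,-11,58,0,29,0,-11,58,0,29,0]'; python3 -m inch '[-3,7,0,5,0,-7,14,0,10,0,-11,20,0,15,0,-17,25,0,20,0,-22,31,0,25,0,-28,36,0,30,0,-28,36,0,30,0,-28,36,0,30,0]'; python3 - <<'E'
from h import *
c=read_camera("top");cv2.imwrite("pics/t3.png",cv2.resize(c["image"][120:260,200:400],None,fx=4,fy=4))
s=robot.read_state();print(s["force"],s["tool_pos"])
E
```

```text
t: 2.73
tool_pos: [0.517, 0.1241, 0.0652]
orientation: [1.318, 2.849, 0.004]
force: [-0.6, 0.5, 0.7]
opening: 0.0004
gripper_force: 0.0
t: 3.4
tool_pos: [0.4889, 0.1583, 0.0641]
orientation: [0.551, 3.091, 0.001]
force: [0.3, 0.3, 0.1]
opening: 0.0004
gripper_force: 0.0
[0.55575831 0.48276998 0.43071611] [0.48895168 0.15805347 0.06394742]
```

View pics/t3.png

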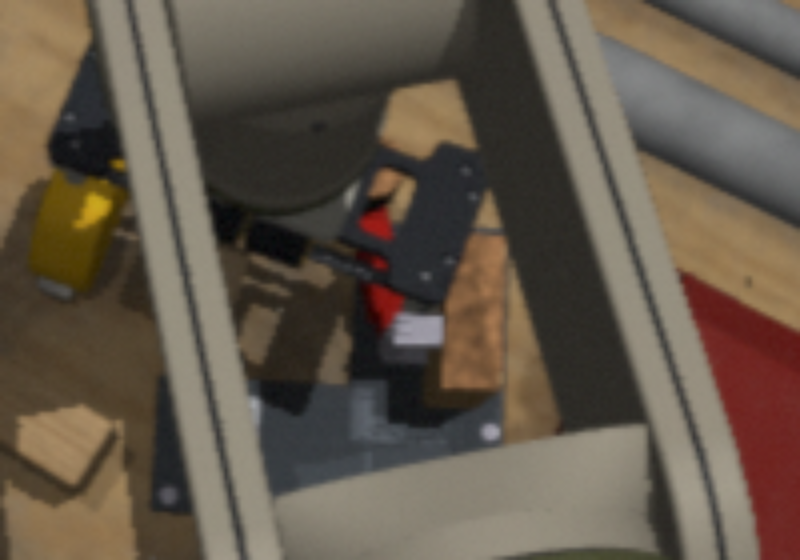

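The picture is ambiguous: there is red at (375,225) and (385,300), partly under the gripper. I'll check with the scene camera.

```bash
python3 - <<'E'
from h import *
c=read_camera("scene");cv2.imwrite("pics/s3.png",cv2.resize(c["image"][110:260,170:360],None,fx=4,fy=4))
E
```

```text
(no output)
```

View pics/s3.png

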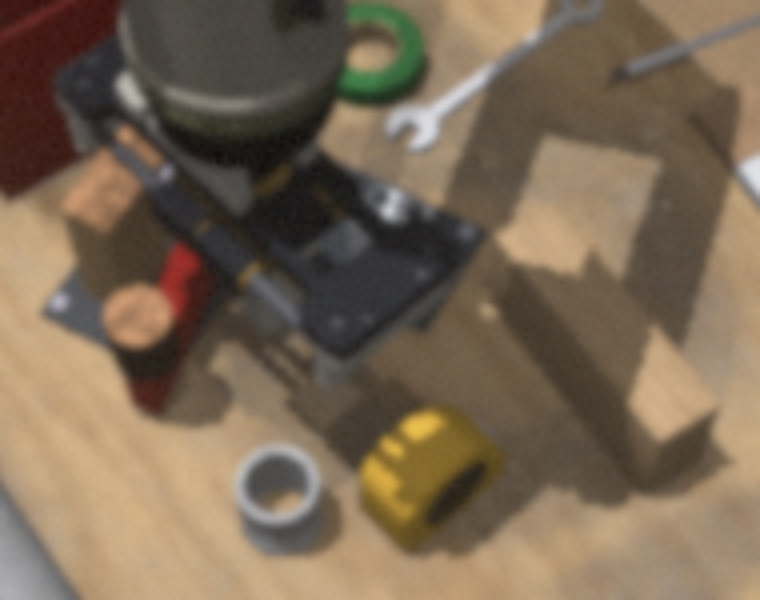

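```bash
python3 - <<'E'
from h import *
S=read_camera("scene");s=robot.read_state();p=s["tool_pos"];print(p,s["orientation"],s["q"],s["opening"])
for z in(0,.02,.08,.1): 
    u=proj(S,p+[0,0,z]);print(z,u.round(1),((u-[170,110])*4).round())
T=read_camera("top")
for z in(0,.1):u=proj(T,p+[0,0,z]);print(u.round(1),((u-[200,120])*4).round())
w=read_camera("wrist");cv2.imwrite("pics/w3.png",w["image"]);print(np.array(w["mount"]).round(3))
E
```

```text
[0.48876655 0.15774784 0.06346531] [5.49896215e-01 3.09190075e+00 4.41428767e-04] [ 2.12482428e-01 -3.19438488e-03  1.86829035e+00 -1.92446734e-04
  1.27530471e+00 -1.00623765e+00] 0.0005942383926888684
0 [237.3 194.2] [269. 337.]
0.02 [236.7 189.2] [267. 317.]
0.08 [234.9 173. ] [260. 252.]
0.1 [234.2 167.1] [257. 228.]
[264.5 177.1] [258. 228.]
[266. 166.] [264. 184.]
[[-0.    -0.966 -0.259  0.072]
 [ 1.    -0.001  0.    -0.001]
 [-0.    -0.259  0.966 -0.193]
 [ 0.     0.     0.     1.   ]]
```

View pics/w3.png

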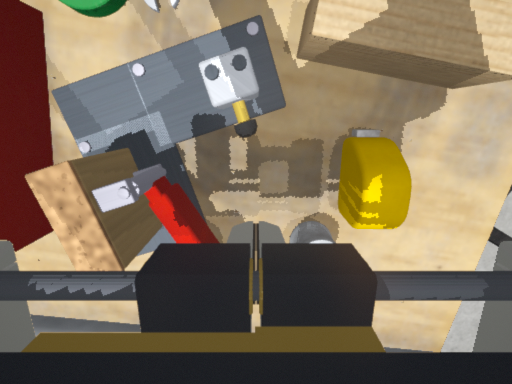

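```bash
python3 - <<'E'
from h import *
from scipy.spatial.transform import Rotation as R
s=robot.read_state();w=read_camera("wrist");M=np.array(w["mount"])
def pw(p):
    t=R.from_rotvec(s["orientation"]).inv().apply(np.array(p)/1000-s["tool_pos"]);q=w["K"]@(M[:3,:3].T@(t-M[:3,3]));return (q[:2]/q[2]).round()
print("beamtop",[pw((a,b,90)) for a,b in((483,64),(404,66),(404,35))],"stop",pw((387.5,173.3,50)),"coup",pw((548,193,45)),"hinge",pw((435,85.5,50)))
for f in(11,20,30,40,70):
    a=np.radians(f);print(f,pw((435.2+85*np.cos(a),85.5+85*np.sin(a),90)),pw((435.2+60*np.cos(a),85.5+60*np.sin(a),50)))
E
```

```text
beamtop [array([123., 271.]), array([ 66., 160.]), array([ 22., 178.])] stop [227.  77.] coup [319. 260.] hinge [144. 182.]
11 [196. 297.] [189. 244.]
20 [211. 287.] [198. 237.]
30 [226. 274.] [206. 229.]
40 [238. 257.] [213. 219.]
70 [255. 196.] [222. 182.]
```

The projections confirm it: the leg never moved, and no force was seen. I'll go back over the post and repeat slowly, reading the force as I go.

```bash
python3 -m inch '[0,0,35,0,0,0,0,45,0,0,13,-31,45,-20,0,26,-62,45,-40,0,39,-94,45,-59,0,39,-94,45,-59,0,39,-94,45,-59,0,39,-94,30,-59,0,39,-94,15,-59,0,39,-94,-2,-59,0]'; python3 -m inch '[0,0,0,0,0,0,3,0,0,0,0,6,0,0,0,0,9,0,0,0,0,12,0,0,0,0,12,0,0,0]';python3 -m inch '[0,2,0,0,0,0,4,0,0,0,0,6,0,0,0,0,6,0,0,0]';python3 -m inch '[0,2,0,0,0,0,4,0,0,0,0,6,0,0,0,0,6,0,0,0]'; python3 - <<'E'
from h import *
c=read_camera("scene");cv2.imwrite("pics/s4.png",cv2.resize(c["image"][110:260,170:360],None,fx=4,fy=4))
E
```

```text
t: 4.53
tool_pos: [0.5283, 0.0635, 0.0612]
orientation: [1.97, 2.445, 0.003]
force: [0.0, 0.6, -0.6]
opening: -0.0001
gripper_force: 0.0
t: 5.03
tool_pos: [0.5278, 0.0767, 0.0619]
orientation: [1.959, 2.455, 0.002]
force: [-0.3, 0.4, 0.7]
opening: 0.0004
gripper_force: 0.0
t: 5.37
tool_pos: [0.5272, 0.0822, 0.061]
orientation: [1.961, 2.454, 0.0]
force: [0.1, 0.8, 0.2]
opening: 0.0006
gripper_force: 0.1
t: 5.7
tool_pos: [0.5269, 0.0883, 0.0607]
orientation: [-1.961, -2.454, 0.0]
force: [0.7, -0.1, -0.5]
opening: 0.0003
gripper_force: 0.1
```

View pics/s4.png

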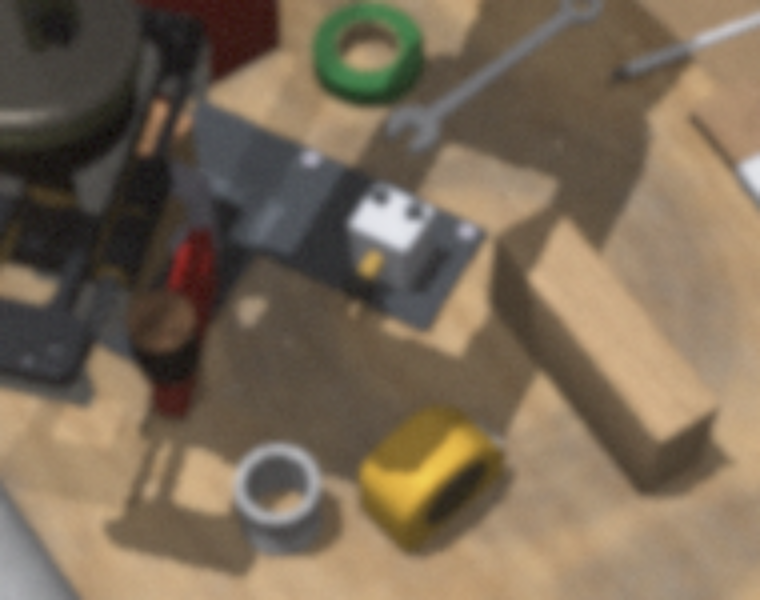

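The pad has moved to (162,317), so slow pushing works. I'll continue slowly along the arc.

```bash
python3 -m inch '[0,4,0,5,0,0,8,0,10,0,-1,12,0,14,0,-2,15,0,18,0,-3,19,0,20,0,-4,23,0,23,0,-5,27,0,25,0,-6,30,0,28,0,-8,34,0,30,0,-9,37,0,33,0]'; python3 - <<'E'
from h import *
c=read_camera("scene");im=c["image"].astype(int);cv2.imwrite("pics/s5.png",cv2.resize(c["image"][110:260,170:360],None,fx=4,fy=4))
s=robot.read_state();print(s["tool_pos"],s["force"])
b,g,r=im[...,0],im[...,1],im[...,2];m=((r>90)&(g<50)&(b<50)).astype(np.uint8);m[:, :195]=0;m[:130]=0;m[240:]=0;m[:,300:]=0
p=np.argwhere(m)[:,::-1].astype(float);P=np.array([cast(c,q,.05) for q in p])[:,:2]*1000-[435.2,85.5];k=np.hypot(*P.T)<110;P=P[k]
print(len(P),np.degrees(np.arctan2(*np.median(P,0)[::-1])),np.median(P,0))
E
```

```text
t: 6.58
tool_pos: [0.5183, 0.1251, 0.0609]
orientation: [1.181, 2.91, 0.001]
force: [1.3, -0.9, -0.1]
opening: 0.0006
gripper_force: 0.6
[0.51799851 0.12555191 0.06085335] [ 0.92121083  0.63738838 -0.10338544]
7 39.34170330719529 [33.39340166 27.37279553]
```

View pics/s5.png

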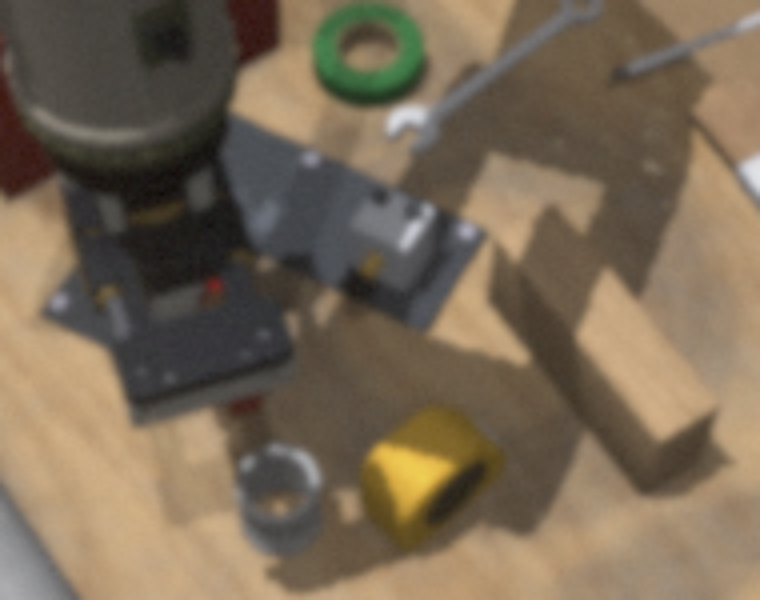

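The leg follows: the red tip is now at (243,405), and the coupling and tape are untouched. Continuing with the sweep.

```bash
python3 -m inch '[-3,4,0,2,0,-6,8,0,5,0,-8,12,0,8,0,-10,15,0,10,0,-12,18,0,12,0,-15,21,0,15,0,-18,24,0,17,0,-21,27,0,20,0,-24,29,0,22,0,-27,32,0,25,0]'; cat > leg.py <<'E'
from h import *
from scipy.spatial.transform import Rotation as R
s=robot.read_state();print(s["t"],s["tool_pos"].round(4),s["force"].round(2),s["orientation"].round(2))
def ang(n):
    w=read_camera(n);im=w["image"].astype(int);b,g,r=im[...,0],im[...,1],im[...,2]
    m=((r>60)&(g<.3*r)&(b<.3*r)).astype(np.uint8)
    if n=="wrist":
        M=np.array(w["mount"]);Rw=R.from_rotvec(s["orientation"]).as_matrix();E=np.eye(4);A=np.eye(4);A[:3,:3]=Rw;A[:3,3]=s["tool_pos"];w["extrinsics"]=np.linalg.inv(A@M)
    P=np.array([cast(w,q,.05) for q in np.argwhere(m)[:,::-1].astype(float)])[:,:2]*1000-[435.2,85.5]
    d=np.hypot(*P.T);a=np.degrees(np.arctan2(P[:,1],P[:,0]));k=(d<115)&(d>20)&(a>0)&(a<120)
    print(n,k.sum(),"angle",np.median(a[k]).round(1) if k.sum() else None)
    return w,P[k]
if __name__=="__main__":
    for n in("wrist","top","scene"):ang(n)
E
python3 leg.py
```

```text
t: 7.47
tool_pos: [0.4914, 0.1569, 0.061]
orientation: [0.526, 3.096, 0.0]
force: [1.4, -0.8, -0.5]
opening: 0.0004
gripper_force: 0.7
7.4667 [0.4914 0.1569 0.061 ] [ 1.38 -0.79 -0.49] [0.53 3.1  0.  ]
wrist 1548 angle 72.2
top 73 angle 69.2
scene 0 angle None
```

```bash
python3 -m inch '[-3,2,0,2,0,-6,5,0,5,0,-10,7,0,8,0,-13,9,0,10,0,-13,9,0,10,0]'; python3 -m inch '[-2,1,0,2,0,-4,2,0,3,0,-4,2,0,3,0]'; python3 leg.py
```

```text
t: 8.03
tool_pos: [0.4779, 0.1659, 0.0608]
orientation: [-0.255, -3.131, -0.0]
force: [0.0, -0.1, 0.3]
opening: 0.0005
gripper_force: 0.1
t: 8.28
tool_pos: [0.474, 0.1679, 0.0608]
orientation: [-0.174, -3.137, -0.0]
force: [1.2, 0.3, -0.2]
opening: 0.0005
gripper_force: 0.4
8.2833 [0.474  0.1679 0.0608] [ 1.24  0.31 -0.22] [-0.17 -3.14 -0.  ]
wrist 1247 angle 85.5
top 82 angle 82.5
scene 0 angle None
```

```bash
for i in 1 2; do python3 -m inch '[-1,0,0,0,0,-1,0,0,0,0]' | grep -E "pos|force:"; done
```

```text
tool_pos: [0.4732, 0.1679, 0.0609]
force: [0.9, 0.4, -1.0]
gripper_force: 0.6
tool_pos: [0.4721, 0.168, 0.0609]
force: [1.7, 0.2, -1.0]
gripper_force: 0.6
```

```bash
python3 -m inch '[-1,0.5,0,1,0,-1,0.5,0,1,0]' | grep -E "pos|force:"
```

```text
tool_pos: [0.471, 0.1685, 0.0609]
force: [1.3, 0.9, 0.4]
gripper_force: 0.6
```

```bash
python3 -m inch '[-1,0.5,0,1,0,-1,0.5,0,1,0]' | grep -E "pos|force:"
```

```text
tool_pos: [0.47, 0.169, 0.0609]
force: [0.9, 1.0, 1.8]
gripper_force: 0.6
```

```bash
python3 -m inch '[-1,0,0,0,0,-1,0,0,0,0]' | grep -E "pos|force:"
```

```text
tool_pos: [0.4689, 0.1689, 0.0608]
force: [1.5, 0.9, 0.6]
gripper_force: 0.6
```

```bash
python3 -m inch '[-1,0.5,0,1,0,-1,0.5,0,1,0]' | grep -E "pos|force:"
```

```text
tool_pos: [0.4679, 0.1694, 0.0608]
force: [0.9, 1.1, 1.0]
gripper_force: 0.5
```

```bash
python3 leg.py
```

```text
9.4333 [0.4679 0.1694 0.0608] [0.91 1.1  1.02] [-0.09 -3.14  0.  ]
wrist 1148 angle 89.5
top 74 angle 87.2
scene 5 angle 69.3
```

```bash
python3 -m inch '[-1,0,0,0,0,-1,0,0,0,0]' | grep -E "pos|force:"
```

```text
tool_pos: [0.467, 0.1695, 0.0608]
force: [1.1, 1.0, 0.2]
gripper_force: 0.6
```

```bash
python3 -m inch '[-1,0,0,1,0,-1,0,0,1,0]' | grep -E "pos|force:"
```

```text
tool_pos: [0.4661, 0.1695, 0.0609]
force: [3.0, 1.1, -0.6]
gripper_force: 0.9
```

```bash
python3 -m inch '[-1,0,0,1,0,-1,0,0,1,0]' | grep -E "pos|force:"
```

```text
tool_pos: [0.4656, 0.1697, 0.061]
force: [3.2, 2.2, -2.2]
gripper_force: 2.1
```

Contact with the button has begun: the tool now lags the command and the force is rising. I'll increase it in small steps.

```bash
python3 -m inch '[-0.5,0,0,0,0,-0.5,0,0,0,0]' | grep -E "pos|force:"
```

```text
tool_pos: [0.4654, 0.1697, 0.0611]
force: [5.5, 3.0, -2.8]
gripper_force: 2.8
```

```bash
python3 -m inch '[-0.5,0,0,0,0,-0.5,0,0,0,0]' | grep -E "pos|force:"
```

```text
tool_pos: [0.4651, 0.1698, 0.0611]
force: [5.9, 3.0, -3.8]
gripper_force: 3.4
```

```bash
python3 -m inch '[-0.5,0,0,0,0,-0.5,0,0,0,0]' | grep -E "pos|force:"
```

```text
tool_pos: [0.4649, 0.1698, 0.0612]
force: [7.8, 3.3, -3.5]
gripper_force: 4.0
```

```bash
python3 -m inch '[-0.5,0,0,0,0,-1,0,0,0,0,-1,0,0,0,0]' | grep -E "pos|force:"
```

```text
tool_pos: [0.4645, 0.1699, 0.0613]
force: [10.6, 4.3, -5.6]
gripper_force: 5.2
```

```bash
python3 -m inch '[-0.3,0,0,0,0,-0.3,0,0,0,0,-0.3,0,0,0,0]' | grep -E "pos|force:"
```

```text
tool_pos: [0.4644, 0.1699, 0.0613]
force: [11.4, 4.2, -7.2]
gripper_force: 5.6
```

```bash
python3 -m inch '[0,0,0,0,0,0,0,0,0,0,0,0,0,0,0,0,0,0,0,0,0,0,0,0,0,0,0,0,0,0,0,0,0,0,0,0,0,0,0,0]' | grep -E "t:|pos|force:"; python3 -c "
from h import *
print(robot.read_state()['force'])"
```

```text
t: 11.75
tool_pos: [0.4644, 0.1699, 0.0613]
force: [10.6, 3.9, -6.3]
gripper_force: 5.6
[10.55400538  3.94210773 -6.29785187]
```

Held at about 10.5 N for more than half a second. Now I back off slowly and lift.

```bash
python3 -m inch '[1,0,0,0,0,2,0,0,0,0,3,0,0,0,0,4,0,0,0,0,8,0,0,0,0,16,0,0,0,0,20,0,0,0,0,20,0,30,0,0,20,0,60,0,0,20,0,100,0,0]'; python3 leg.py
```

```text
t: 12.58
tool_pos: [0.4805, 0.1687, 0.1592]
orientation: [-0.035, -3.136, 0.003]
force: [0.7, 0.1, 0.2]
opening: 0.0007
gripper_force: 0.0
12.5833 [0.4805 0.1687 0.1592] [0.71 0.12 0.16] [-0.04 -3.14  0.  ]
wrist 437 angle 88.7
top 134 angle 88.4
scene 40 angle 82.7
```

```bash
python3 -m inch '[0,0,30,0,0,-20,30,50,-60,59,-40,60,60,-60,59,-60,90,60,-60,59,-75,131,60,-60,59,-75,131,60,-60,59,-75,131,60,-60,59,-75,131,60,-60,59,-75,131,60,-60,59,-75,131,60,-60,59]' | grep -E "t:|pos|opening|orien"; python3 -m inch '[0,0,0,-60,59,0,0,0,-60,59,0,0,0,-60,59,0,0,0,-60,59,0,0,0,-60,59,0,0,0,-60,59,0,0,0,-60,59,0,0,0,-60,59,0,0,0,-60,59,0,0,0,-60,59]'
cat > m.py <<'E'
from leg import *
w,P=ang("wrist");t,_=ang("top")
for n,c in(("wrist",w),("top",t)):
    im=c["image"];hsv=cv2.cvtColor(im,cv2.COLOR_BGR2HSV);cv2.imwrite(f"pics/m_{n}.png",im)
    # light pine: print HSV near offcut top centre and bench
    E=np.array(c["extrinsics"])
    for p in((.405,.300,.068),(.385,.265,.068),(.425,.335,.068),(.37,.35,0),(.50,.33,0)):
        u=proj(c,p).round().astype(int);print(n,p,u,hsv[u[1],u[0]] if 0<=u[0]<512 and 0<=u[1]<384 else None)
E
python3 m.py
```

```text
t: 13.57
tool_pos: [0.4067, 0.3002, 0.2192]
orientation: [-1.609, -2.697, 0.004]
opening: 0.0538
t: 14.4
tool_pos: [0.4069, 0.3, 0.2193]
orientation: [2.74, 1.537, -0.004]
force: [-0.1, -0.1, -0.4]
opening: 0.0547
gripper_force: 0.0
14.4 [0.4069 0.3    0.2193] [-0.14 -0.08 -0.43] [ 2.74  1.54 -0.  ]
wrist 0 angle None
top 186 angle 88.9
wrist (0.405, 0.3, 0.068) [254 178] [ 19  88 202]
wrist (0.385, 0.265, 0.068) [255 208] [ 19  81 193]
wrist (0.425, 0.335, 0.068) [253 146] [ 17 100 132]
wrist (0.37, 0.35, 0) [217 152] [ 17  68 124]
wrist (0.5, 0.33, 0) [300 117] [ 19  90 201]
top (0.405, 0.3, 0.068) [194 215] [ 16 107 158]
top (0.385, 0.265, 0.068) [211 225] [ 18 102 140]
top (0.425, 0.335, 0.068) [178 205] [ 18 110  79]
top (0.37, 0.35, 0) [175 235] [16 85 66]
top (0.5, 0.33, 0) [186 177] [20 51 45]
```

```bash
python3 -m inch '[-2.5,-0.5,-40,1,59,-2.5,-0.5,-80,1,59,-2.5,-0.5,-110,1,59,-2.5,-0.5,-130,1,59,-2.5,-0.5,-145,1,59,-2.5,-0.5,-160,1,59,-2.5,-0.5,-175,1,59,-2.5,-0.5,-185,1,59,-2.5,-0.5,-192,1,59,-2.5,-0.5,-192,1,59]'; python3 -m inch '[0,0,0,0,0,0,0,0,0,0,0,0,0,0,0,0,0,0,0,0,0,0,0,0,0,0,0,0,0,0,0,0,0,0,0,0,0,0,0,0,0,0,0,0,0,0,0,0,0,0]' 20
```

```text
t: 15.33
tool_pos: [0.4036, 0.2992, 0.0271]
orientation: [2.724, 1.565, -0.005]
force: [-0.8, -1.0, -0.4]
opening: 0.0549
gripper_force: 0.0
t: 16.17
tool_pos: [0.4055, 0.3004, 0.0299]
orientation: [-2.724, -1.564, -0.003]
force: [-1.4, -0.1, 5.8]
opening: 0.0377
gripper_force: 20.0
```

Gripped at 37.7 mm, which matches the thickness. I lift, then re-measure the pad and beam cork tops by colour.

```bash
python3 -m inch '[0,0,10,0,0,0,0,30,0,0,0,0,60,0,0,0,0,95,0,0,0,0,130,0,0,0,0,130,0,0,0,0,130,0,0]'; cat > cork.py <<'E'
from h import *
for n in("top","scene"):
    c=read_camera(n);cv2.imwrite(f"pics/c_{n}.png",c["image"])
    for src,cc in(("t0",np.load(f"pics/{n}0.npy",allow_pickle=True).item()),("now",c)):
        hsv=cv2.cvtColor(cc["image"],cv2.COLOR_BGR2HSV)
        m=cv2.inRange(hsv,(5,90,70),(14,190,230))
        roi=np.zeros_like(m);poly=np.array([proj(cc,(x,y,.09)) for x,y in((.37,.01),(.37,.22),(.57,.22),(.57,.01))]).astype(np.int32);cv2.fillPoly(roi,[poly],255)
        m=cv2.morphologyEx(m&roi,cv2.MORPH_OPEN,np.ones((3,3)));k,l,st,ce=cv2.connectedComponentsWithStats(m)
        for i in range(1,k):
            if st[i,4]>40:print(n,src,st[i].tolist(),(cast(cc,ce[i],.09)*1000).round(1)[:2])
E
python3 cork.py; python3 leg.py
```

```text
t: 16.75
tool_pos: [0.4063, 0.3008, 0.1619]
orientation: [-2.725, -1.564, -0.008]
force: [-0.1, -0.6, -1.3]
opening: 0.0378
gripper_force: 20.0
top t0 [286, 154, 14, 15, 166] [517.1 102.1]
top t0 [310, 178, 16, 40, 535] [442.1  49.9]
top now [310, 178, 16, 40, 551] [443.   49.9]
top now [251, 191, 16, 16, 203] [439.2 170.1]
scene t0 [185, 133, 32, 35, 565] [444.2  50.3]
scene t0 [196, 180, 19, 18, 248] [519.  103.2]
scene now [185, 133, 32, 35, 573] [443.2  50.2]
scene now [246, 165, 16, 15, 195] [443.4 171.2]
16.85 [0.4041 0.2995 0.1579] [-0.08  0.61 -2.1 ] [ 2.72  1.56 -0.  ]
wrist 0 angle None
top 185 angle 88.9
scene 25 angle 82.1
```

Beam cork centre is at (443.5, 50.1), so beam_top is about (433.5, 50.4). The pad is at about (439, 170). The placing centre is therefore about (436.5, 110.5), with the length axis at 88°.

```bash
python3 -m inch '[2,-10,0,2,0,5,-30,0,6,0,9,-55,0,10,0,14,-80,0,15,0,18,-105,0,19,0,23,-130,0,23,0,27,-155,0,26,0,30,-175,0,28.4,0,32,-187,0,28.4,0,32,-189.5,0,28.4,0]'; python3 -m inch '[0,0,0,0,0,0,0,-10,0,0,0,0,-20,0,0,0,0,-25,0,0,0,0,-28,0,0,0,0,-28,0,0,0,0,-28,0,0]'
python3 - <<'E'
from h import *
s=robot.read_state();print(s["tool_pos"],s["force"])
for n in("top","scene"):
    c=read_camera(n);cv2.imwrite(f"pics/p_{n}.png",c["image"])
E
```

```text
t: 17.83
tool_pos: [0.4362, 0.1084, 0.1575]
orientation: [-2.259, -2.182, 0.004]
force: [-0.2, 0.7, -1.7]
opening: 0.0379
gripper_force: 20.0
t: 18.42
tool_pos: [0.4365, 0.1107, 0.1305]
orientation: [-2.257, -2.185, 0.001]
force: [0.4, 0.4, -1.8]
opening: 0.0378
gripper_force: 20.0
[0.43645603 0.11068938 0.13051974] [ 0.43549947  0.35329839 -1.81892779]
```

```bash
python3 -m inch '[0,0,-2,0,0,0,0,-4,0,0,0,0,-6,0,0,0,0,-8,0,0,0,0,-8,0,0]'|grep -E "pos|force:"; python3 -m inch '[0,0,-0.5,0,0,0,0,-1,0,0,0,0,-1,0,0]'|grep -E "pos|force:"
```

```text
tool_pos: [0.4364, 0.1103, 0.1222]
force: [-0.0, 0.7, -2.1]
gripper_force: 20.0
tool_pos: [0.4368, 0.1104, 0.1218]
force: [0.7, -0.4, -1.0]
gripper_force: 20.0
```

```bash
python3 -m inch '[0,0,-0.5,0,0,0,0,-1,0,0,0,0,-1,0,0]'|grep -E "pos|force:"
```

```text
tool_pos: [0.4367, 0.1104, 0.1208]
force: [-0.3, -0.1, -1.3]
gripper_force: 20.0
```

```bash
python3 -m inch '[0,0,-0.5,0,0,0,0,-1,0,0,0,0,-1,0,0]'|grep -E "pos|force:"
```

```text
tool_pos: [0.4368, 0.1104, 0.1199]
force: [-0.5, -0.1, -1.0]
gripper_force: 20.0
```

```bash
python3 -m inch '[0,0,-0.5,0,0,0,0,-1,0,0,0,0,-1,0,0]'|grep -E "pos|force:"
```

```text
tool_pos: [0.437, 0.1104, 0.1198]
force: [-4.6, 0.3, 6.7]
gripper_force: 20.0
```

```bash
python3 -m inch '[0,0,-0.5,0,0,0,0,-0.5,0,0]'|grep -E "pos|force:|torque"; python3 -c "
from h import *
s=robot.read_state();print(s['force'],s['wrist_torque'])"
```

```text
tool_pos: [0.4371, 0.1104, 0.1198]
force: [-5.1, -0.5, 10.4]
gripper_force: 20.1
[-5.07398463 -0.52737732 10.41201907] [-0.22139988  1.1004611  -0.09680155]
```

```bash
python3 -m inch '[0,0,0.5,0,0,0,0,1,0,0,0,0,1,0,0]'|grep -E "pos|force:"; python3 -c "
from h import *
s=robot.read_state();print(s['force'],s['wrist_torque'])"
```

```text
tool_pos: [0.4371, 0.1104, 0.1198]
force: [-2.3, -1.1, 5.3]
gripper_force: 20.0
[-2.25188038 -1.07144455  5.29025218] [-0.19157335  0.39120646 -0.01203749]
```

```bash
python3 -m inch '[-0.3,0,0.4,0,0,-0.3,0,0.7,0,0,-0.3,0,0.7,0,0]' 6|grep -E "pos|force:"; python3 -m inch '[0,0,0,0,43,0,0,0,0,45,0,0,0,0,48,0,0,0,0,54,0,0,0,0,60,0,0,0,0,60,0,0,0,0,60]'; python3 leg.py
```

```text
tool_pos: [0.4364, 0.1104, 0.1198]
force: [0.7, -1.0, 0.7]
gripper_force: 6.0
t: 21.18
tool_pos: [0.4364, 0.1104, 0.12]
orientation: [-2.258, -2.185, 0.0]
force: [0.3, 0.3, 0.2]
opening: 0.0555
gripper_force: 0.0
21.1833 [0.4364 0.1104 0.12  ] [0.31 0.29 0.15] [-2.26 -2.18  0.  ]
wrist 0 angle None
top 0 angle None
scene 2 angle 76.7
```

```bash
python3 -m inch '[0,0,5,0,60,0,0,15,0,60,0,0,30,0,60,0,0,55,0,60,0,0,90,0,60,0,0,130,0,60,0,40,130,0,60,0,80,130,0,60,-20,120,130,0,60,-40,160,130,0,60]'|grep -E "t:|pos|force:"; python3 -m inch '[-30,40,0,0,60,-60,80,0,0,60,-90,110,0,0,60,-110,130,0,0,60,-120,140,0,0,60,-120,140,0,0,60,-120,140,0,0,60]'|grep -E "t:|pos|force:"
cat > chk.py <<'E'
from h import *
import leg
leg.ang("top");leg.ang("scene")
for n in("top","scene"):
    c=read_camera(n);cv2.imwrite(f"pics/f_{n}.png",c["image"])
    old=np.load(f"pics/{n}0.npy",allow_pickle=True).item()["image"]
    d=cv2.absdiff(old,c["image"]).max(2);hsv=cv2.cvtColor(c["image"],cv2.COLOR_BGR2HSV)
    # offcut: changed & pine-like pixels within region at z=.158
    roi=np.zeros_like(d);poly=np.array([proj(c,(x,y,.158)) for x,y in((.39,.02),(.39,.21),(.485,.21),(.485,.02))]).astype(np.int32);cv2.fillPoly(roi,[poly],255)
    m=((d>25)&(hsv[...,2]>110)&(hsv[...,0]>13)&(hsv[...,0]<26)&(roi>0)).astype(np.uint8)
    m=cv2.morphologyEx(m,cv2.MORPH_OPEN,np.ones((3,3)));k,l,st,ce=cv2.connectedComponentsWithStats(m)
    i=1+np.argmax(st[1:,4]);r=cv2.minAreaRect(np.argwhere(l==i)[:,::-1].astype(np.float32));B=cv2.boxPoints(r)
    print(n,"offcut",st[i].tolist(),np.array([cast(c,b,.158)*1000 for b in B]).round(1)[:,:2].tolist())
    for nm,p in(("coupling",(.548,.193,.0)),("tape",(.494,.25,.0))):
        u=proj(c,p).astype(int);a=d[u[1]-16:u[1]+16,u[0]-16:u[0]+16];print(n,nm,"mean diff",a.mean().round(1),(a>40).mean().round(2))
E
python3 chk.py; python3 cork.py | grep now
```

```text
t: 22.17
tool_pos: [0.3991, 0.2664, 0.2514]
force: [1.3, 0.4, 0.5]
gripper_force: 0.0
t: 22.75
tool_pos: [0.2787, 0.4055, 0.2509]
force: [0.5, 0.1, 0.7]
gripper_force: 0.0
22.75 [0.2787 0.4055 0.2509] [0.54 0.12 0.67] [2.25 2.19 0.  ]
top 0 angle None
scene 0 angle None
top offcut [255, 168, 73, 38, 1471] [[420.3, 179.1], [489.7, 175.9], [483.4, 39.9], [414.1, 45.0]]
top coupling mean diff 4.5 0.0
top tape mean diff 4.8 0.0
scene offcut [191, 118, 69, 43, 1049] [[456.0, 42.0], [413.1, 33.6], [419.2, 179.4], [460.1, 184.0]]
scene coupling mean diff 2.6 0.0
scene tape mean diff 2.9 0.0
top now [311, 178, 15, 9, 97] [475.6  49.8]
scene now [186, 150, 19, 18, 223] [467.   50.4]
```

```bash
python3 - <<'E'
from h import *
c=read_camera("top");o=np.load("pics/top0.npy",allow_pickle=True).item()["image"]
hsv=cv2.cvtColor(c["image"],cv2.COLOR_BGR2HSV);ho=cv2.cvtColor(o,cv2.COLOR_BGR2HSV)
for y in(.085,.14):
    for x in range(395,500,6):
        u=proj(c,(x/1000,y,.158)).round().astype(int);print(y,x,u,hsv[u[1],u[0]],ho[u[1],u[0]])
E
```

```text
0.085 395 [305 217] [21 56 32] [30 23 34]
0.085 401 [305 214] [15 51 30] [ 8 36 28]
0.085 407 [305 210] [ 18 104  44] [140  15  50]
0.085 413 [305 207] [ 19 122  50] [130  13  58]
0.085 419 [305 204] [ 17 104 162] [130  16 188]
0.085 425 [305 201] [ 17 102 158] [128  15 186]
0.085 431 [305 198] [ 17 100 161] [126  16  79]
0.085 437 [305 194] [ 17  99 160] [105  15  33]
0.085 443 [305 191] [ 17  99 157] [120   8  33]
0.085 449 [305 188] [ 17 100 164] [108  32  40]
0.085 455 [304 185] [ 0  9 82] [109  38  74]
0.085 461 [304 182] [103  30  76] [108  34  74]
0.085 467 [304 179] [107  29  78] [100  31  75]
0.085 473 [304 176] [17 21 84] [15 18 83]
0.085 479 [304 172] [ 18 105 156] [ 18 102 152]
0.085 485 [304 169] [ 18 110 158] [ 18 109 155]
0.085 491 [304 166] [ 17 114 155] [ 17 112 150]
0.085 497 [304 163] [ 17 105 158] [ 17 104 152]
0.14 395 [275 216] [75 24 21] [110  11  72]
0.14 401 [275 213] [ 18 102  45] [ 17  85 126]
0.14 407 [275 210] [ 15 113  45] [ 17  87 123]
0.14 413 [275 207] [ 17 111  46] [ 16  83 111]
0.14 419 [275 203] [ 16 111 142] [ 17  80 118]
0.14 425 [275 200] [ 18 104 157] [ 18  79 119]
0.14 431 [275 197] [ 17 100 158] [ 17  78 124]
0.14 437 [275 194] [ 17 108 146] [ 17  86 121]
0.14 443 [275 191] [ 17 106 156] [ 15  83 114]
0.14 449 [275 188] [ 17 104 159] [ 17  85 114]
0.14 455 [275 184] [ 16  91 123] [ 18  86 115]
0.14 461 [275 181] [ 18  79 126] [ 19  83 104]
0.14 467 [275 178] [ 17  82 134] [18 84 67]
0.14 473 [275 175] [ 17 100 140] [16 99 72]
0.14 479 [275 172] [ 17  99 144] [ 16 111  71]
0.14 485 [275 169] [ 18  92 147] [ 17  91 120]
0.14 491 [275 166] [ 17  96 152] [ 17  96 149]
0.14 497 [275 163] [ 18  98 151] [ 18  99 147]
```

The offcut stands upright with its top spanning x 416–454 and y about 42–180 mm, resting on both supports. The bystanders haven't moved, so I'm handing in.

```bash
python3 -c "
from plant import job
print(job.close_job())"
```

```text
the job is handed in; nothing more can be done
None
```

The job is handed in: I pressed the leg home at about 10.5 N for over half a second and set the offcut upright across the beam and pad. The coupling and tape measure did not move. I could not see whether the leg still touches the button, because the offcut hides it. Setting the offcut down pressed briefly with about 12 N and a 5 N sideways drag, and the tool ended 0.4 mm toward the stop.

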